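# Unpack the travel spice caddy

### The arm

A 6-joint arm with a two-finger parallel gripper is mounted at the origin on a cart in front of the work surface, level with it; the furniture and walls round the work are solid. World frame = base frame: x ahead of the robot, y to its left, z up, the work surface at z = 0. Lengths are in m, angles in rad, forces in N, time in s.
With the tool pointing down it reaches from about 0.225 to 0.875 m from the base axis. Payload 3.4 kg.
Tool frame: the origin (TCP) lies at the very end of the fingers, on their centre line; the grasp point (between the pads) lies 19 mm behind it (r.pinch_z is the z of the grasp point in the tool frame, in m); z points along the fingers, y is the line along which they close (so a half turn about z gives the same grasp; the last joint's range is limited). The gripper opens to 85 mm and grips with 20 to 120 N. Pads are 22 mm wide; open, the fingers measure 114 mm over their backs; the gripper's body (76 mm by 85 mm) begins 54 mm behind the grasp point. The pads swing forward as they close: fully open they stand 13 mm farther back than shut.
Start: joints at [1.144, 0.276, 1.505, -0, 1.361, -0.121], TCP at [0.173, 0.548, 0.198] pointing down, gripper open.
Joint ranges: [-2.89, 2.89], [-0.75, 2.08], [0.22, 2.7], [-1.18, 4.32], [0.11, 2.71], [-2.7, 2.7]. Speed limits (rad/s): [2.57, 2.57, 3.14, 3.14, 3.14, 3.14].

### API

Orientations are given as a unit quaternion [w, x, y, z].
In Python, from cell import r, imaging, order, nets gives the robot as it stands.
- The arm moves only by the shell command python3 -m jog 'ROWS' [FORCE]. ROWS is JSON, a list of rows, each a list of 7 numbers: the opening, from 0 (shut) to 1 (fully open), then the shift along the tool's x, y, z in mm, then the turn, a rotation vector about the tool's x, y, z in rad. In form: [[hand, tx, ty, tz, ax, ay, az], ...]. A call has exactly 5 rows; each row is the pose to reach, as a shift and turn from the pose commanded when the call began, along the tool's axes at that moment; what a row does not reach only later rows make up. A row lasts 1/10 s, in which the tool goes at most 50 mm and 8.59 degrees, less where a joint would pass 70% of its speed; a pose out of reach is approached as far as the arm can. A call with a gripper value outside its range is refused whole. The fingers move at their own pace and stop on an object; FORCE is the grip in N (left out, the last holds). Time passes only in rows, so rows that repeat a pose let the fingers close, or fill a call up. It gives the time, the measured TCP pose, the force, the opening and the grip force at its end, in the units of the state.
- r.read_state(): the state, without advancing time (a new reading comes with each control period).
- imaging.read_camera(name): name is "scene" or "top" or "wrist"; returns the picture (384x512x3 uint8, blue, green, red); there is no depth.
- imaging.camera_info(name): a dict with "camera_matrix" (3x3 intrinsics, pixels), "dist" ([k1, k2, p1, p2, k3] as OpenCV has them; the pictures are not rectified), "R" (3x3) and "t" (3): a world point X has camera coordinates R X + t. Camera axes: x right, y down, z forward; pixel columns grow to the right and rows downward; lengths in m; the calibration is good to about 2 mm. A picture is of the moment at which its call begins: read the wrist's pose just before it. camera_info takes no time and is no camera call; for the wrist camera it gives the pose at the moment of the call.
- order.hand_in(): hands the job in; it is judged then, once.
Trained networks look in the newest picture that a camera, given by its name, has taken for a name from the list of things; names that differ only in an ending like _2 or _b are one class to them, and where a whole thing is asked for, a point or a joint stands for the part that bears it (a point fixed in the world has none). Each returns a list of dicts, best first, with "conf" (0 to 1); they miss things now and then, are a little off and sometimes report something else, mostly with a low value. They report only what shows in the picture. A call takes as long as a camera call. They do not tell look-alikes from the thing itself.
- nets.search_frame(camera, thing): "extent" ([left, top, right, bottom] as shares, 0 to 1, of the picture: columns of its width, rows of its height, round what is visible of it).
The state is a dict: "t": time; "qpos": joint angles; "dq": joint speeds; "joint_torque": joint torques, N m; "ee_pos": TCP position; "tool_rot": TCP orientation; "ft_force": force on the tool from outside, world axes, zero at the start; "moment": the same for the moment, N m; "opening": finger opening in m; "grasp_force": force on a finger pad.
Only numpy, scipy, OpenCV 4.12 (cv2) and the standard library are available. Lean on these libraries where they do the work, as an engineer would, in place of code of your own. Each camera call takes 0.05 s, during which the arm holds its last target. There are 200 camera calls.

### The job

Unpack the wooden travel spice caddy: take its dark keeper plate by the handle and lift it straight up off the two steel dowels, keeping it level so that it does not bind or drag the caddy along, and lay it flat, handle up, lengthwise and wholly on the blue silicone mat. Then take both spice jars out of the caddy and set them gently upright, well on the green chopping board. Leave the caddy standing where it is and do not disturb the pepper mill, the kitchen timer or the yoghurt pot.

Things in the scene. Friction and masses are not known exactly. Their poses are not given: they have to be found in the camera images.
- caddy: Light wooden spice caddy, loose, 1.5 kg, 212 (x) x 80 x 146 mm high. Origin: centre of its underside; x along its length, z up. Floor top at 8 mm. End cheeks 18 mm thick at x = +-85 mm, top at 112 mm, each bearing a dowel. Long sides open but for a thin rail each (y = +-33, top at 32 mm); divider 28 mm high at x = 0. A spice jar stands at about x = -33 and one at x = +33 mm, y = 0.
- caddy_dowel_a (a point): Tip of the steel dowel at x = +85 mm, y = 0, z = 146 mm of the caddy: 12 mm across, 34 mm long from the cheek's top, tapered over its last 4 mm, 22 mm out above the keeper plate.
- caddy_dowel_b (a point): Tip of the like dowel at x = -85 mm of the caddy.
- keeper: Dark wooden keeper plate, loose, 200 (x) x 74 (y) x 12 mm, 0.2 to 0.4 kg, lying on the caddy's cheeks, underside 112 mm above the caddy's. Origin: centre of its underside; x lengthwise, z up (handle side). Through holes 13.5 mm across at x = +-85 mm, y = 0 fit closely round the dowels: it must rise 34 mm, level, to be clear. Black bar handle on top, along x.
- keeper_handle (a point): Centre of the handle bar of the keeper plate, 44 mm above the plate's underside. Bar 100 mm long along the plate's x, 14 mm thick (y, the way to pinch it), 16 mm high; free gap of 24 mm under it; two round 10 mm posts at x = +-38 mm.
- keeper_end_a (a point): Point on the keeper plate's underside at the middle of its short edge at x = +100 mm.
- keeper_end_b (a point): Point on the keeper plate's underside at the middle of its short edge at x = -100 mm.
- mat: Blue silicone mat, fixed, 250 (x) x 136 (y) x 6 mm. Origin: centre of its underside, on the table; top at 6 mm.
- board: Green plastic chopping board, fixed, 250 (x) x 360 (y) x 10 mm. Origin: centre of its underside, on the table; top at 10 mm.
- jar_yellow: Spice jar with a yellow cap, 45 mm across, 100 mm tall, 0.08 to 0.15 kg. Origin: centre of its underside, z up. It stands in one of the caddy's two places (either) on the caddy's floor. Cap and body are nearly the same width; it can be gripped from 60 to 95 mm above its underside.
- jar_white: Spice jar with a white cap, 47 mm across, 98 mm tall, 0.08 to 0.15 kg, otherwise like the yellow-capped one, in the caddy's other place.
- pepper_mill: Bystander: dark wooden pepper mill, 58 mm across, 135 mm tall, loose. Origin: centre of its underside.
- timer: Bystander: red and cream kitchen timer, 63 mm across, 60 mm tall, loose. Origin: centre of its underside.
- yoghurt_pot: Bystander: white yoghurt pot, 72 mm across, 71 mm tall, loose. Origin: centre of its underside.
Not all that is in view belongs to the job. What is shaped like the jar_yellow but pink or red is not meant.

How it is judged:
By the outcome, as a careful person would: the job done as asked, in the order asked, and still so for the second after the job is handed in, with the robot touching nothing.
It also fails if it takes over 72 s, if anything falls off the work surface, if the arm or the gripper's body presses on something with over 40 N, if the wrist force passes 120 N, or if a joint passes its speed limit or range.

## Working session

There is one attempt and no reset: what is moved stays moved. The work goes in short steps, Python scripts to look and compute and a shell command to move; the robot and the scene stay as the last step left them, time stands still between calls to the robot, and variables do not carry over. Pictures are saved under pics/ and viewed, at most 10 in all, crops included, and the job is handed in when it is done.

```bash
ls; mkdir -p pics
python3 - <<'E'
from cell import r, imaging, order, nets
import cv2,numpy as np
s=r.read_state();print(s['t'],s['ee_pos'],s['tool_rot'],s['opening'],r.pinch_z)
a=imaging.read_camera("scene");
for n in ["caddy","keeper","keeper_handle","mat","board","jar_yellow","jar_white","pepper_mill","timer","yoghurt_pot"]:
    for d in nets.search_frame("scene",n)[:3]: 
        e=np.array(d['extent'])*[512,384,512,384];print('S',n,round(d['conf'],2),e.round().astype(int))
b=imaging.read_camera("top")
for n in ["caddy","keeper","keeper_handle","mat","board","jar_yellow","jar_white","pepper_mill","timer","yoghurt_pot"]:
    for d in nets.search_frame("top",n)[:3]: 
        e=np.array(d['extent'])*[512,384,512,384];print('T',n,round(d['conf'],2),e.round().astype(int))
cv2.imwrite('pics/a.png',a);cv2.imwrite('pics/b.png',b)
print(r.read_state()['t'])
for c in("scene","top"):
    i=imaging.camera_info(c);print(c,-np.array(i['R']).T@i['t'],np.array(i['R'])[2],i['camera_matrix'])
E
```

```text
pics
0.0 [0.17284179 0.54775789 0.19751819] [-2.48437648e-04  1.52289722e-01  9.88335443e-01 -9.11514977e-04] 0.08542959869433206 -0.0187
S caddy 0.57 [263 161 335 189]
S caddy 0.56 [259 169 336 219]
S keeper 0.93 [262 160 338 189]
S keeper_handle 0.9 [261 164 338 189]
S mat 0.65 [237 137 315 174]
S mat 0.17 [200 227 228 258]
S board 0.88 [264 234 423 371]
S jar_yellow 0.68 [263 158 283 192]
S jar_yellow 0.59 [278 188 294 209]
S jar_yellow 0.57 [242 199 256 242]
S jar_white 0.65 [300 185 318 212]
S jar_white 0.47 [265 233 425 373]
S jar_white 0.25 [200 230 230 258]
S pepper_mill 0.81 [201 146 223 188]
S timer 0.58 [220 255 232 273]
S yoghurt_pot 0.58 [202 228 229 256]
T keeper 0.64 [245 197 278 267]
T keeper 0.64 [105 187 218 269]
T keeper_handle 0.63 [243 196 280 268]
T mat 0.57 [330 200 377 280]
T board 0.85 [105 186 219 268]
T board 0.5 [210 135 239 153]
T jar_yellow 0.77 [284 248 307 265]
T jar_yellow 0.72 [236 171 250 186]
T jar_yellow 0.5 [290 211 307 226]
T pepper_mill 0.8 [313 151 336 172]
T timer 0.71 [255 201 267 259]
T timer 0.58 [193 135 210 158]
T yoghurt_pot 0.68 [209 134 239 152]
1.1
scene [0.85634911 0.83987983 0.84775023] [-0.20733171 -0.76833928 -0.60553143] [[449.73250759   0.         265.60673117]
 [  0.         449.73250759 188.73901204]
 [  0.           0.           1.        ]]
top [ 0.54662348 -0.08836675  1.18550368] [ 0.06328102 -0.00268645 -0.99799213] [[363.86443335   0.         255.24412193]
 [  0.         363.86443335 192.62159353]
 [  0.           0.           1.        ]]
```

Run:
```python
import cv2
a=cv2.imread('pics/a.png');b=cv2.imread('pics/b.png')
cv2.imwrite('pics/a2.png',cv2.resize(a[120:384,180:440],None,fx=2.2,fy=2.2,interpolation=2))
cv2.imwrite('pics/b2.png',cv2.resize(b[110:310,90:400],None,fx=2.5,fy=2.5,interpolation=2))
```

```text
(no output)
```

View pics/a2.png

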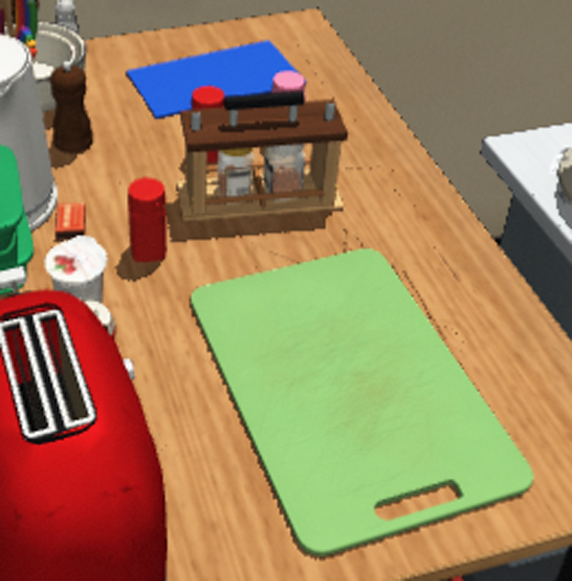

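View pics/b2.png

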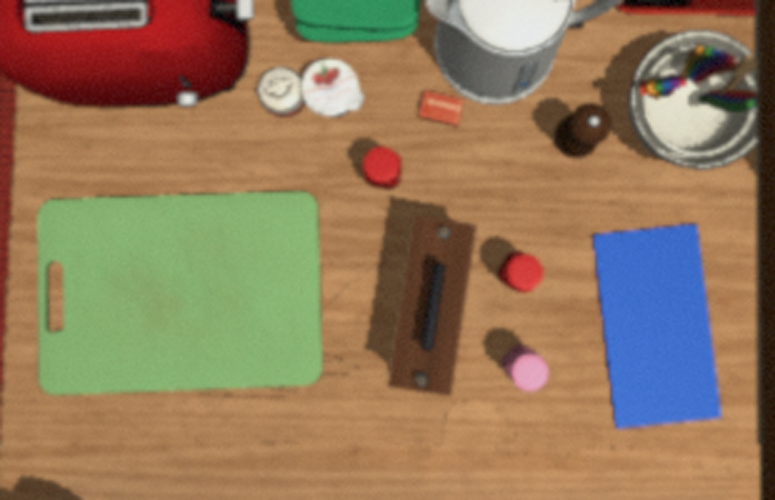

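The scene view shows the caddy with the keeper on it, the yellow-cap jar inside on the left and the white one on the right. The top view (crop pixels) shows the keeper at about (432,305), the mat at (656,325) and the board at (180,293). Red look-alike jars stand at (382,166) and (522,271), with a pink one at (528,370). The mill is at (585,130), the pot at (332,87), and the timer is probably at (281,92).

```bash
cat > h.py <<'E'
import numpy as np,cv2
from cell import r,imaging,nets,order
from scipy.spatial.transform import Rotation as Ro
def ray(cam,px,z,info=None):
    i=info or imaging.camera_info(cam);K=np.array(i['camera_matrix'],float);R=np.array(i['R']);t=np.array(i['t']).ravel()
    u=cv2.undistortPoints(np.array(px,float).reshape(-1,1,2),K,np.array(i['dist'],float)).reshape(-1,2)
    d=np.c_[u,np.ones(len(u))]@R;c=-R.T@t
    return c+d*((z-c[2])/d[:,2])[:,None]
def proj(cam,X,info=None):
    i=info or imaging.camera_info(cam)
    return cv2.projectPoints(np.array(X,float).reshape(-1,1,3),cv2.Rodrigues(np.array(i['R']))[0],np.array(i['t'],float),np.array(i['camera_matrix'],float),np.array(i['dist'],float))[0].reshape(-1,2)
def tool():
    s=r.read_state();q=s['tool_rot'];return np.array(s['ee_pos']),Ro.from_quat([q[1],q[2],q[3],q[0]]),s
def delta(goal,xdir):
    """tool shift mm and turn to TCP goal pointing down, tool x along +-xdir (angle rad)"""
    p,R,s=tool();out=[]
    for a in(xdir,xdir+np.pi):
        x=np.array([np.cos(a),np.sin(a),0]);z=np.array([0,0,-1.]);G=Ro.from_matrix(np.c_[x,np.cross(z,x),z])
        out.append((R.inv()*G).as_rotvec())
    v=min(out,key=np.linalg.norm)
    print('t',s['t'],'q6',np.round(s['qpos'],2),'shift',(R.inv().apply(np.array(goal)-p)*1000).round(1),'turn',v.round(3))
E
python3 - <<'E'
from h import *
f=lambda L:np.array(L)/2.5+[90,110]-0.2
g=lambda n,L,z:(print(n),print(ray('top',f(L),z)[:,:2].round(3)))
g('keeper c',[(416,216),(475,226),(450,394),(390,384)],.124)
g('dowels',[(443,232),(420,379)],.146)
g('handle',[(438,264),(428,348)],.164)
g('mat',[(593,234),(696,224),(720,417),(616,427)],.006)
g('board',[(38,198),(318,192),(322,386),(40,393)],.01)
g('jars',[(382,166),(522,271),(528,370)],.1)
g('mill',[(590,122)],.135)
h=lambda L:np.array(L)/2.2+[180,120]
print(ray('scene',h([(196,120),(331,111)]),.146))
print(ray('scene',h([(236,157),(283,147)]),.105))
E
```

```text
keeper c
[[ 0.604 -0.094]
 [ 0.593 -0.163]
 [ 0.399 -0.137]
 [ 0.409 -0.068]]
dowels
[[ 0.585 -0.125]
 [ 0.418 -0.102]]
handle
[[ 0.548 -0.12 ]
 [ 0.454 -0.11 ]]
mat
[[ 0.591 -0.325]
 [ 0.606 -0.458]
 [ 0.36  -0.487]
 [ 0.345 -0.355]]
board
[[0.624 0.392]
 [0.638 0.033]
 [0.39  0.021]
 [0.376 0.378]]
jars
[[ 0.664 -0.053]
 [ 0.542 -0.222]
 [ 0.425 -0.23 ]]
mill
[[ 0.716 -0.295]]
[[ 0.59061964 -0.10895423  0.146     ]
 [ 0.42412921 -0.08400581  0.146     ]]
[[ 0.54846267 -0.07598846  0.105     ]
 [ 0.48578944 -0.08026668  0.105     ]]
```

```bash
python3 -c "
from h import *
delta([.501,-.1145,.25],-.137)"; sed -n 1,1p h.py
```

```text
t 1.1 q6 [ 1.14  0.28  1.5  -0.    1.36 -0.12] shift [-512.2 -533.4  -51.6] turn [ 0.     0.    -0.169]
import numpy as np,cv2
```

```bash
python3 -m jog '[[0.5,-32,-33,-20,0,0,-0.02],[0.5,-64,-66,-40,0,0,-0.05],[0.5,-96,-99,-52,0,0,-0.08],[0.5,-128,-132,-52,0,0,-0.12],[0.5,-160,-165,-52,0,0,-0.169]]'; python3 -c "
from h import *
delta([.501,-.1145,.25],-.137)"
```

```text
t: 1.6
ee_pos: [0.2767, 0.3415, 0.2511]
tool_rot: [0.001, 0.067, 0.998, 0.001]
ft_force: [1.2, 0.6, -0.9]
opening: 0.0429
grasp_force: 0.0
t 1.6 q6 [ 0.73  0.04  1.67 -0.    1.43 -0.71] shift [-283.2 -421.9    1. ] turn [0.001 0.002 0.003]
```

```bash
python3 -m jog '[[0.5,-27,-40,0,0,0,0],[0.5,-54,-80,0,0,0,0],[0.5,-81,-120,0,0,0,0],[0.5,-108,-160,0,0,0,0],[0.5,-135,-200,0,0,0,0]]' >/dev/null;  python3 -m jog '[[0.5,-27,-40,0,0,0,0],[0.5,-54,-80,0,0,0,0],[0.5,-81,-120,0,0,0,0],[0.5,-108,-160,0,0,0,0],[0.5,-125,-190,0,0,0,0]]'
python3 - <<'E'
from h import *
i=imaging.camera_info('wrist');a=imaging.read_camera('wrist');cv2.imwrite('pics/w1.png',a)
delta([.501,-.1145,.25],-.137)
print(-np.array(i['R']).T@i['t'],np.array(i['R']))
import pickle;pickle.dump(i,open('w1.pkl','wb'))
E
```

```text
t: 2.6
ee_pos: [0.4817, -0.082, 0.2504]
tool_rot: [0.001, 0.069, 0.998, -0.0]
ft_force: [-0.0, -0.2, -0.4]
opening: 0.043
grasp_force: 0.0
t 2.65 q6 [-0.31  0.12  1.58 -0.01  1.44 -1.74] shift [-20.9 -25.1   0.2] turn [-0.006  0.003 -0.004]
[ 0.41011246 -0.07071968  0.42445233] [[ 1.40058673e-01  9.90143068e-01 -5.21696446e-04]
 [ 9.48906794e-01 -1.34075170e-01  2.85656690e-01]
 [ 2.82771045e-01 -4.05037383e-02 -9.58331875e-01]]
```

View pics/w1.png

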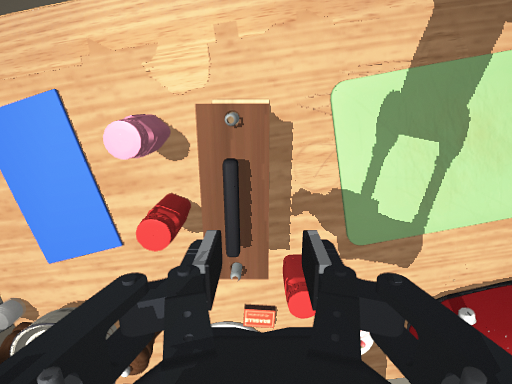

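The wrist view shows the handle bar from (231,159) to (233,256), and dowel tips at (233,115) and (237,268). The plate looks unobstructed for the grip.

Run:
```python
from h import *
import pickle;i=pickle.load(open('w1.pkl','rb'))
a=cv2.imread('pics/w1.png');g=cv2.cvtColor(a,6)
m=np.zeros_like(g);roi=np.s_[145:262,215:245];m[roi]=(g[roi]<45)*255
n,l,s,c=cv2.connectedComponentsWithStats(m);k=1+np.argmax(s[1:,4]);print(s[k],c[k])
print('bar c',ray('wrist',[c[k]],.162,i))
ends=[(231,159),(233,256)];print('ends',ray('wrist',ends,.162,i))
print('dow',ray('wrist',[(233,115),(237,268)],.146,i))
print('plate',ray('wrist',[(196,104),(270,104),(268,279),(203,279)],.124,i))
print('mat',ray('wrist',[(56,90),(123,243),(48,263),(270,104)],.006,i))
print('board',ray('wrist',[(333,86),(350,244)],.01,i))
delta([.501,-.1145,.25],-.137)
```

```text
[223 158  17  99 496] [235.17943548 207.28830645]
bar c [[ 0.50041993 -0.10900395  0.162     ]]
ends [[ 0.45400657 -0.10507061  0.162     ]
 [ 0.55142039 -0.11983734  0.162     ]]
dow [[ 0.41631982 -0.09840925  0.146     ]
 [ 0.57500563 -0.12101363  0.146     ]]
plate [[ 0.40108617 -0.13513109  0.124     ]
 [ 0.41151092 -0.06265097  0.124     ]
 [ 0.60775497 -0.09113981  0.124     ]
 [ 0.5971974  -0.16739106  0.124     ]]
mat [[ 0.34944488 -0.35034369  0.006     ]
 [ 0.58893757 -0.31938678  0.006     ]
 [ 0.6079764  -0.45641966  0.006     ]
 [ 0.41206015 -0.05948206  0.006     ]]
board [[0.40044941 0.02746632 0.01      ]
 [0.6384551  0.03709877 0.01      ]]
t 2.65 q6 [-0.31  0.12  1.58 -0.01  1.44 -1.74] shift [-20.9 -25.1   0.2] turn [-0.006  0.003 -0.004]
```

```bash
python3 -m jog '[[0.5,-11,-15,10,0,0,-0.01],[0.5,-22,-27,35,0,0,-0.012],[0.5,-22,-27,50,0,0,-0.012],[0.5,-22,-27,60,0,0,-0.012],[0.5,-22,-27,60,0,0,-0.012]]'
python3 - <<'E'
from h import *
i=imaging.camera_info('wrist');a=imaging.read_camera('wrist');cv2.imwrite('pics/w2.png',cv2.resize(a[80:384,130:400],None,fx=2,fy=2))
delta([.503,-.113,.137],-.145)
p,R,s=tool();print('predicted bar mid px',proj('wrist',[[.503,-.113,.164],p,p-R.apply([0,0,.0187])],i),p)
E
```

```text
t: 3.15
ee_pos: [0.4974, -0.1081, 0.1891]
tool_rot: [-0.001, 0.062, 0.998, 0.001]
ft_force: [-0.9, -0.2, -0.0]
opening: 0.0425
grasp_force: 0.0
t 3.2 q6 [-0.35  0.18  1.65  0.    1.31 -1.8 ] shift [-5.5 -4.1 53.2] turn [ 0.    -0.001  0.021]
predicted bar mid px [[254.33332726 216.12086242]
 [259.75988109 223.1145461 ]
 [259.59004869 235.70312012]] [ 0.4981126  -0.10825105  0.19018187]
```

View pics/w2.png

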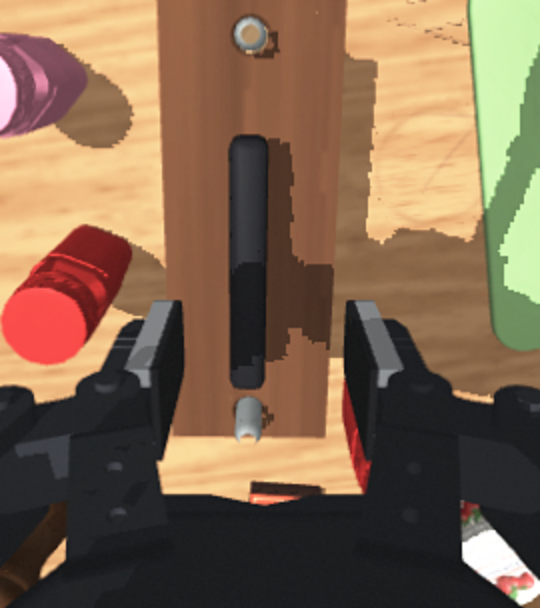

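The bar runs from crop (249,135) to (247,388), about 8 px left of the finger mid-line, and both dowels are visible.

Run:
```python
from h import *
e=ray('wrist',[(254.4,148),(253.4,274)],.163);d=e[1]-e[0];print(e,np.linalg.norm(d),np.arctan2(d[1],d[0]),e.mean(0))
w=ray('wrist',[(130+250/2,80+33/2),(130+248/2,80+400/2)],.146);d=w[1]-w[0];print(w,np.linalg.norm(d),np.arctan2(d[1],d[0]),w.mean(0))
p,R,s=tool();print(p,R.apply([1,0,0]),np.arctan2(*-R.apply([1,0,0])[[1,0]]))
# finger inner faces at grasp depth: compare with tool axis
x=p-R.apply([0,0,.0187]);print(proj('wrist',[x+R.apply([0,s['opening']/2,0]),x-R.apply([0,s['opening']/2,0]),x]))
```

```text
[[ 0.45485996 -0.10664122  0.163     ]
 [ 0.55290479 -0.12058628  0.163     ]] 0.09903157265549858 -0.141283870392382 [ 0.50388238 -0.11361375  0.163     ]
[[ 0.42077059 -0.10205355  0.146     ]
 [ 0.56947984 -0.12275898  0.146     ]] 0.15014378435477543 -0.13834487788445182 [ 0.49512522 -0.11240626  0.146     ]
[ 0.4981126  -0.10825105  0.19018187] [-9.92265164e-01  1.24132760e-01  9.49489285e-04] -0.12445383979528128
[[296.80003622 233.65798063]
 [222.65348283 233.77734976]
 [259.72101305 233.7462226 ]]
```

```bash
python3 -c "
from h import *
delta([.5035,-.114,.137],-.141)"; python3 -m jog '[[0.5,0,0,0,0,0,0],[0.5,0,0,0,0,0,0],[0.5,0,0,0,0,0,0],[0.5,0,0,0,0,0,0],[0.5,0,0,0,0,0,0]]'; python3 -c "
from h import *
delta([.5035,-.114,.137],-.141)"
```

```text
t 3.2 q6 [-0.35  0.18  1.65  0.    1.31 -1.8 ] shift [-6.1 -5.1 53.2] turn [ 0.    -0.001  0.017]
t: 3.7
ee_pos: [0.4986, -0.1087, 0.1907]
tool_rot: [0.0, 0.062, 0.998, -0.0]
ft_force: [-0.2, 0.4, -1.0]
opening: 0.0428
grasp_force: 0.0
t 3.7 q6 [-0.35  0.18  1.65  0.    1.31 -1.8 ] shift [-5.5 -4.7 53.7] turn [-0.     0.001  0.016]
```

```bash
python3 -m jog '[[0.4,-5,-4.7,5,0,0,0.016],[0.4,-5.5,-4.7,20,0,0,0.016],[0.4,-5.5,-4.7,35,0,0,0.016],[0.4,-5.5,-4.7,48,0,0,0.016],[0.4,-5.5,-4.7,53,0,0,0.016]]' 20;python3 -m jog '[[0.4,0,0,0,0,0,0],[0.3,0,0,0,0,0,0],[0.25,0,0,0,0,0,0],[0.2,0,0,0,0,0,0],[0.2,0,0,0,0,0,0]]' 20
python3 - <<'E'
from h import *
i=imaging.camera_info('wrist');a=imaging.read_camera('wrist');cv2.imwrite('pics/w3.png',cv2.resize(a[130:300,180:340],None,fx=3,fy=3))
delta([.5035,-.114,.137],-.141)
E
```

```text
t: 4.2
ee_pos: [0.5027, -0.1141, 0.1357]
tool_rot: [-0.001, 0.071, 0.997, 0.0]
ft_force: [0.3, 0.1, -1.2]
opening: 0.034
grasp_force: 0.0
t: 4.7
ee_pos: [0.5037, -0.1141, 0.1378]
tool_rot: [0.0, 0.07, 0.998, -0.0]
ft_force: [-0.8, 0.0, 0.2]
opening: 0.0174
grasp_force: 0.0
t 4.75 q6 [-0.36  0.23  1.73  0.    1.18 -1.79] shift [0.1 0.1 0.8] turn [-0.     0.001  0.   ]
```

View pics/w3.png

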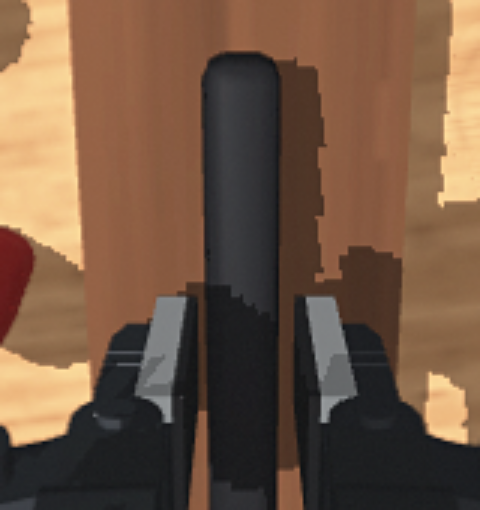

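The bar sits between the pads with a gap on both sides, so I'll close.

```bash
python3 -m jog '[[0.1,0,0,0,0,0,0],[0.05,0,0,0,0,0,0],[0,0,0,0,0,0,0],[0,0,0,0,0,0,0],[0,0,0,0,0,0,0]]' 60;python3 -m jog '[[0,0,0,-2,0,0,0],[0,0,0,-5,0,0,0],[0,0,0,-8,0,0,0],[0,0,0,-11,0,0,0],[0,0,0,-14,0,0,0]]' 60; python3 -c "
from h import *
p,R,s=tool();print(s['ft_force'],s['moment'],R.as_matrix().round(4))"
```

```text
t: 5.25
ee_pos: [0.5034, -0.1141, 0.1374]
tool_rot: [-0.0, 0.07, 0.998, 0.0]
ft_force: [-0.7, -0.3, -0.4]
opening: -0.0003
grasp_force: 0.0
t: 5.75
ee_pos: [0.5035, -0.1141, 0.1518]
tool_rot: [0.0, 0.07, 0.998, -0.0]
ft_force: [-0.1, -0.6, 0.4]
opening: 0.0
grasp_force: 0.0
[-0.05439883 -0.59299988  0.35285116] [-0.0017404  -0.02067458  0.03763823] [[-9.901e-01  1.403e-01  3.000e-04]
 [ 1.403e-01  9.901e-01 -0.000e+00]
 [-3.000e-04  0.000e+00 -1.000e+00]]
```

Nothing was gripped: the opening reads zero. I'll look to see why.

Run:
```python
from h import *
i=imaging.camera_info('wrist');a=imaging.read_camera('wrist');cv2.imwrite('pics/w4.png',cv2.resize(a[80:384,130:400],None,fx=1.8,fy=1.8))
b=imaging.read_camera('scene');cv2.imwrite('pics/s2.png',b)
c=np.hstack([cv2.resize(a[100:340,150:370],(550,600)),cv2.resize(b[130:230,240:360],None,fx=2,fy=6)[:600,:240]])
cv2.imwrite('pics/w4.png',c)
print(i['camera_matrix'])
```

```text
[[292.64426476   0.         261.5548009 ]
 [  0.         292.64426476 190.64195983]
 [  0.           0.           1.        ]]
```

View pics/w4.png

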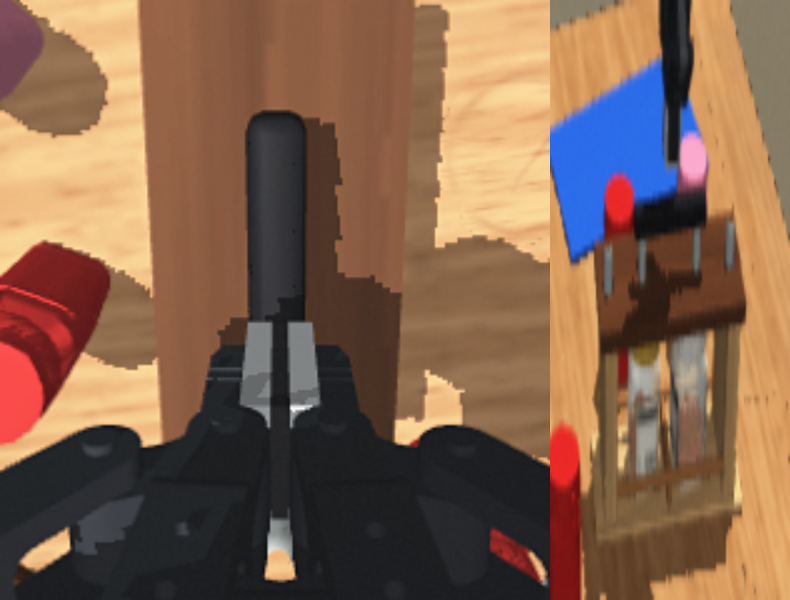

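Run:
```python
from h import *
p,R,s=tool();i=imaging.camera_info('wrist');c=-np.array(i['R']).T@i['t']
print(p,'cam in tool',R.inv().apply(c-p)*1000)
for z in(0,-.01,-.0187,-.03,-.04):
  print(z,[proj('wrist',[p+R.apply([x,0,z])],i).round(1).tolist() for x in(-.011,0,.011)])
# bar end now at crop (276,112)/2.5+(150,100)
e=(276/2.5+150,112/2.5+100)
for z in(.164,.15,.14,.13): print('near end',z,ray('wrist',[e],z,i))
# scene: bar both ends and pad tip
b=cv2.imread('pics/s2.png')
for px in [(240+85/2,130+225/6),(240+155/2,130+200/6)]:
  for z in(.156,.14):print('bar scene',z,ray('scene',[px],z))
print('tcp in scene',proj('scene',[p,p-[0,0,.0187]]),'bar ctr px', proj('scene',[[.5035,-.114,.164],[.5035,-.114,.148],[.4535,-.107,.164],[.5535,-.121,.164]]))
```

```text
[ 0.50379269 -0.11420597  0.15200336] cam in tool [  72.28392815    1.18182962 -174.154125  ]
0 [[[259.9, 237.1]], [[259.9, 221.4]], [[259.8, 205.2]]]
-0.01 [[[259.9, 244.1]], [[259.8, 227.8]], [[259.7, 210.8]]]
-0.0187 [[[259.8, 250.9]], [[259.7, 233.9]], [[259.6, 216.2]]]
-0.03 [[[259.7, 260.7]], [[259.6, 242.7]], [[259.5, 224.0]]]
-0.04 [[[259.6, 270.5]], [[259.5, 251.6]], [[259.4, 231.8]]]
near end 0.164 [[ 0.45375336 -0.1065858   0.164     ]]
near end 0.15 [[ 0.45561606 -0.10691004  0.15      ]]
near end 0.14 [[ 0.45694656 -0.10714165  0.14      ]]
near end 0.13 [[ 0.45827706 -0.10737325  0.13      ]]
bar scene 0.156 [[ 0.55058144 -0.11767872  0.156     ]]
bar scene 0.14 [[ 0.54350912 -0.1398268   0.14      ]]
bar scene 0.156 [[ 0.45198224 -0.1119932   0.156     ]]
bar scene 0.14 [[ 0.44262934 -0.13400977  0.14      ]]
tcp in scene [[299.24951889 166.87398515]
 [298.94127624 172.47567962]] bar ctr px [[299.57678914 163.25111713]
 [299.30865417 168.10741591]
 [317.82053523 161.96961546]
 [281.17779587 164.54472574]]
```

Run:
```python
import cv2
b=cv2.imread('pics/s2.png')[110:240,230:370]
cv2.imwrite('pics/s3.png',cv2.resize(b,None,fx=4.5,fy=4.5,interpolation=2))
```

```text
(no output)
```

View pics/s3.png

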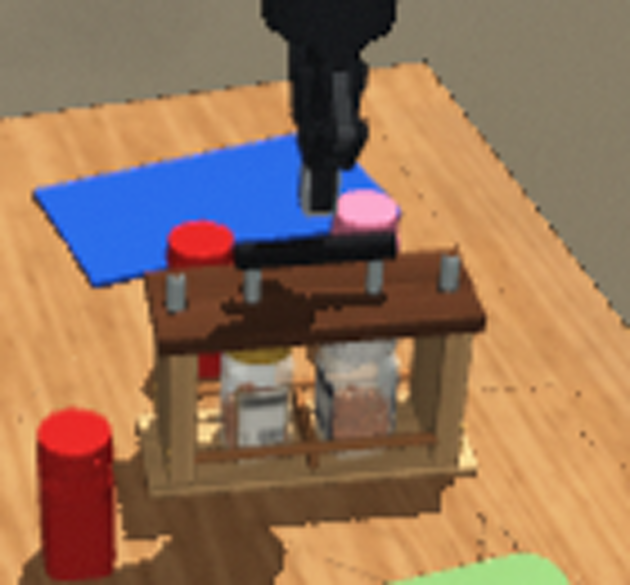

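In the scene view the bar top is at pixel (300,163), as predicted. The shut fingertips are at (301,157), where TCP should be at (299,167). The wrist view agrees, so the real tips end about 34 mm behind the reported TCP. I'll allow for that: 45 mm lower and 1 mm in −y, watching the force.

```bash
python3 -m jog '[[0.35,0,0,0,0,0,0],[0.35,0,0,0,0,0,0],[0.35,0,-1,0,0,0,0],[0.35,0,-1,7,0,0,0],[0.35,0,-1,14,0,0,0]]' 20;python3 -m jog '[[0.35,0,0,7,0,0,0],[0.35,0,0,14,0,0,0],[0.35,0,0,20,0,0,0],[0.35,0,0,25,0,0,0],[0.35,0,0,30,0,0,0]]' 20
python3 - <<'E'
from h import *
i=imaging.camera_info('wrist');a=imaging.read_camera('wrist');b=imaging.read_camera('scene')
c=np.hstack([cv2.resize(a[120:320,170:350],(450,500)),cv2.resize(b[130:230,250:320],(350,500),interpolation=2)])
cv2.imwrite('pics/w5.png',c)
p,R,s=tool();print(p,s['ft_force'],s['opening'])
E
```

```text
t: 6.35
ee_pos: [0.5032, -0.1151, 0.1368]
tool_rot: [0.0, 0.07, 0.998, 0.0]
ft_force: [-0.1, -0.3, -0.1]
opening: 0.0295
grasp_force: 0.0
t: 6.85
ee_pos: [0.5033, -0.1151, 0.1069]
tool_rot: [-0.0, 0.07, 0.998, 0.0]
ft_force: [-0.3, 0.1, -0.1]
opening: 0.0294
grasp_force: 0.0
[ 0.50277034 -0.11485756  0.10662064] [-1.45168424  0.18815955  0.42381787] 0.029785778997199884
```

View pics/w5.png

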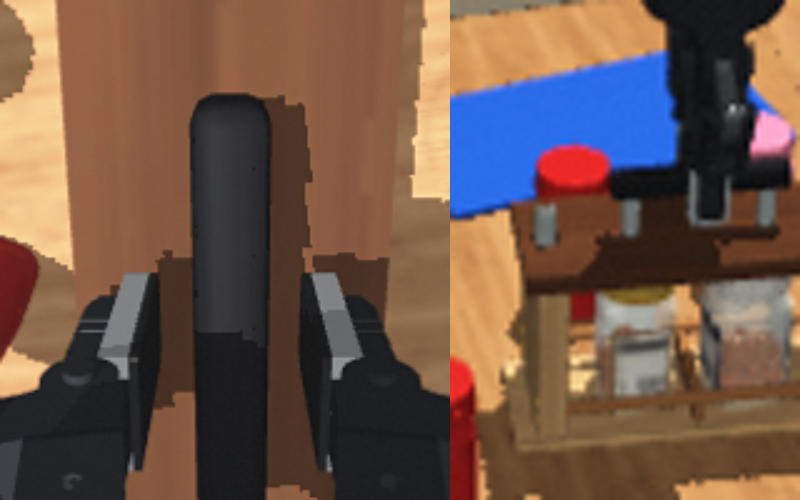

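The pads now straddle the bar with their tips below it, well centred. This confirms the 34 mm offset. Closing.

```bash
python3 -m jog '[[0.2,0,0,0,0,0,0],[0.1,0,0,0,0,0,0],[0,0,0,0,0,0,0],[0,0,0,0,0,0,0],[0,0,0,0,0,0,0]]' 60;python3 -m jog '[[0,0,0,0,0,0,0],[0,0,0,-1,0,0,0],[0,0,0,-2,0,0,0],[0,0,0,-4,0,0,0],[0,0,0,-6,0,0,0]]' 80; python3 -c "
from h import *
p,R,s=tool();print(p,s['ft_force'],s['moment'],R.as_matrix().round(4)[2])"
```

```text
t: 7.45
ee_pos: [0.5035, -0.115, 0.1077]
tool_rot: [0.0, 0.07, 0.998, 0.0]
ft_force: [0.1, 0.4, 0.6]
opening: 0.0126
grasp_force: 59.5
t: 7.95
ee_pos: [0.5028, -0.115, 0.1131]
tool_rot: [-0.001, 0.07, 0.998, 0.0]
ft_force: [-0.0, 0.1, -4.1]
opening: 0.0124
grasp_force: 78.2
[ 0.502793   -0.1149919   0.11308084] [-0.04040954  0.14632896 -4.09645898] [ 0.02585818 -0.0012772  -0.0104221 ] [ 1.2e-03  2.0e-04 -1.0e+00]
```

```bash
python3 -m jog '[[0,0,0,-5,0,0,0],[0,0,0,-10,0,0,0],[0,0,0,-15,0,0,0],[0,0,0,-20,0,0,0],[0,0,0,-25,0,0,0]]' 80;python3 -m jog '[[0,0,0,-6,0,0,0],[0,0,0,-14,0,0,0],[0,0,0,-24,0,0,0],[0,0,0,-36,0,0,0],[0,0,0,-46,0,0,0]]' 80; python3 -c "
from h import *
p,R,s=tool();print(p,s['ft_force'],s['moment'])
delta([.4755,-.404,.179],.122)"
```

```text
t: 8.45
ee_pos: [0.5033, -0.1151, 0.139]
tool_rot: [0.0, 0.07, 0.998, -0.0]
ft_force: [0.8, -0.3, -2.5]
opening: 0.0126
grasp_force: 78.2
t: 8.95
ee_pos: [0.5036, -0.1152, 0.1858]
tool_rot: [0.001, 0.07, 0.998, -0.0]
ft_force: [-0.1, -0.6, -3.1]
opening: 0.0124
grasp_force: 78.3
[ 0.50364403 -0.11518924  0.18578959] [-0.09348688 -0.57849536 -3.13096895] [ 0.03627338 -0.04274947 -0.03100645]
t 8.95 q6 [-0.36  0.2   1.65  0.    1.3  -1.79] shift [ -12.7 -289.9    6.8] turn [-0.     0.001 -0.263]
```

```bash
python3 -m jog '[[0,-1,-30,0,0,0,-0.03],[0,-3,-70,0,0,0,-0.08],[0,-6,-112,0,0,0,-0.13],[0,-8,-154,0,0,0,-0.18],[0,-10,-196,0,0,0,-0.263]]' 80;python3 -c "
from h import *
delta([.477,-.4045,.06],.122)"
```

```text
t: 9.45
ee_pos: [0.4856, -0.3122, 0.1852]
tool_rot: [0.0, -0.063, 0.998, -0.0]
ft_force: [0.3, 0.9, -4.4]
opening: 0.0127
grasp_force: 78.5
t 9.45 q6 [-0.69  0.29  1.52  0.    1.33 -2.39] shift [ 20.2 -90.5 125.2] turn [-0.     0.001  0.003]
```

```bash
python3 -m jog '[[0,7,-30,5,0,0,0],[0,14,-60,20,0,0,0],[0,20,-85,45,0,0,0],[0,20,-89,75,0,0,0],[0,20,-89,100,0,0,0]]' 80;python3 -m jog '[[0,0,0,10,0,0,0],[0,0,0,20,0,0,0],[0,0,0,25,0,0,0],[0,0,0,25,0,0,0],[0,0,0,25,0,0,0]]' 80;python3 -c "
from h import *
delta([.477,-.4045,.003],.122)"
```

```text
t: 9.95
ee_pos: [0.4764, -0.4029, 0.0834]
tool_rot: [0.0, -0.06, 0.998, -0.0]
ft_force: [0.0, 0.5, -3.6]
opening: 0.0124
grasp_force: 78.7
t: 10.45
ee_pos: [0.4774, -0.4017, 0.0605]
tool_rot: [0.001, -0.061, 0.998, -0.001]
ft_force: [0.0, 0.2, -4.0]
opening: 0.0124
grasp_force: 78.6
t 10.45 q6 [-0.81  0.45  1.6   0.    1.09 -2.5 ] shift [ 0.8 -2.7 57.5] turn [-0.002  0.001  0.001]
```

```bash
python3 -m jog '[[0,0,-1,10,0,0,0],[0,1,-2,22,0,0,0],[0,1,-3,34,0,0,0],[0,1,-3,44,0,0,0],[0,1,-3,50,0,0,0]]' 80;python3 -m jog '[[0,0,0,2,0,0,0],[0,0,0,4,0,0,0],[0,0,0,5,0,0,0],[0,0,0,6,0,0,0],[0,0,0,6,0,0,0]]' 80;python3 -c "
from h import *
p,R,s=tool();print(p,s['ft_force'],s['moment'])"
```

```text
t: 10.95
ee_pos: [0.4753, -0.4037, 0.0075]
tool_rot: [-0.001, -0.061, 0.998, 0.001]
ft_force: [0.3, -0.7, -4.9]
opening: 0.0125
grasp_force: 78.7
t: 11.45
ee_pos: [0.4762, -0.4045, 0.0036]
tool_rot: [0.0, -0.061, 0.998, -0.0]
ft_force: [-0.7, -0.5, -4.5]
opening: 0.0123
grasp_force: 78.7
[ 0.47618423 -0.40450118  0.00360802] [-0.73860911 -0.47514932 -4.50584653] [-0.02397234 -0.02928347  0.02288539]
```

```bash
python3 -m jog '[[0,0,0,0.5,0,0,0],[0,0,0,1,0,0,0],[0,0,0,1.5,0,0,0],[0,0,0,2,0,0,0],[0,0,0,2,0,0,0]]' 80;python3 -c "
from h import *
p,R,s=tool();print(p,s['ft_force'],s['moment'])"
```

```text
t: 11.95
ee_pos: [0.4761, -0.4044, 0.0018]
tool_rot: [0.0, -0.061, 0.998, -0.0]
ft_force: [-0.8, 1.2, -0.3]
opening: 0.0126
grasp_force: 79.3
[ 0.47608155 -0.40437971  0.00180111] [-0.83610696  1.24775348 -0.33099399] [ 0.12790748  0.12420857 -0.00541523]
```

The weight is now on the mat, so I'll release and retreat.

```bash
python3 -m jog '[[0.15,0,0,0,0,0,0],[0.25,0,0,0,0,0,0],[0.35,0,0,0,0,0,0],[0.4,0,0,0,0,0,0],[0.4,0,0,0,0,0,0]]' 20;python3 -m jog '[[0.4,0,0,-15,0,0,0],[0.5,0,0,-50,0,0,0],[0.6,0,0,-95,0,0,0],[0.8,0,0,-140,0,0,0],[1,0,0,-180,0,0,0]]' 20
python3 - <<'E'
from h import *
delta([.46,-.09,.19],-.141)
b=imaging.read_camera("top");cv2.imwrite('pics/t2.png',b)
s=imaging.read_camera("scene");cv2.imwrite('pics/s4.png',s)
for n in ["caddy","jar_yellow","jar_white"]:
  for c in("top","scene"):
    for d in nets.search_frame(c,n)[:4]:
        e=np.array(d['extent'])*[512,384,512,384];print(c,n,round(d['conf'],2),e.round().astype(int))
c=np.hstack([cv2.resize(b[170:290,230:390],(480,360)),cv2.resize(s[130:230,250:350],(360,360))])
cv2.imwrite('pics/v9.png',c)
E
```

```text
t: 12.45
ee_pos: [0.4762, -0.4046, 0.0015]
tool_rot: [0.0, -0.061, 0.998, -0.0]
ft_force: [0.5, 0.1, 0.9]
opening: 0.0341
grasp_force: 0.0
t: 12.95
ee_pos: [0.4762, -0.4046, 0.1838]
tool_rot: [0.001, -0.061, 0.998, -0.001]
ft_force: [0.4, -0.5, -0.0]
opening: 0.0778
grasp_force: 0.0
t 12.95 q6 [-0.82  0.36  1.42  0.    1.36 -2.51] shift [-22.3 314.2  -6.6] turn [-0.001  0.001  0.263]
top caddy 0.78 [246 196 280 267]
scene caddy 0.61 [262 168 335 220]
top jar_yellow 0.79 [257 212 274 228]
top jar_yellow 0.74 [292 212 308 227]
top jar_yellow 0.66 [285 247 306 265]
top jar_yellow 0.48 [239 172 251 185]
scene jar_yellow 0.86 [303 153 321 176]
scene jar_yellow 0.71 [241 201 255 241]
scene jar_yellow 0.67 [263 157 281 194]
scene jar_yellow 0.61 [276 176 295 209]
top jar_white 0.8 [253 235 272 249]
scene jar_white 0.97 [302 174 317 212]
scene jar_white 0.67 [248 139 308 165]
```

View pics/v9.png

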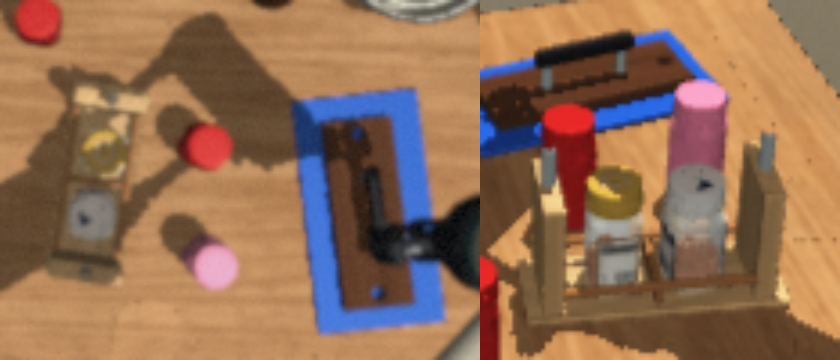

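The plate lies wholly on the mat, handle up. The yellow-cap jar stands in the far place (top view (265,220)) and the white one in the near place (262,242).

Run:
```python
from h import *
print(ray('top',[(265.5,220)],.108),ray('top',[(262.5,242)],.106),ray('top',[(230+106/3,170+154/3)],.108),ray('top',[(230+93/3,170+216/3)],.106))
print('dowels',ray('top',[(230+112/3,170+99/3),(230+88/3,170+268/3)],.146))
print('scene',ray('scene',[(250+134/3.6,130+185/3.6)],.108),ray('scene',[(250+216/3.6,130+180/3.6)],.106))
delta([.5365,-.1188,.19],-.141)
```

```text
[[ 0.53450539 -0.12300353  0.108     ]] [[ 0.46973699 -0.11526522  0.106     ]] [[ 0.53057321 -0.12257458  0.108     ]] [[ 0.469658   -0.11084705  0.106     ]]
dowels [[ 0.58345444 -0.12624023  0.146     ]
 [ 0.42382795 -0.10612088  0.146     ]]
scene [[ 0.5363443  -0.11569073  0.108     ]] [[ 0.47203481 -0.10797316  0.106     ]]
t 13.35 q6 [-0.82  0.36  1.42  0.    1.36 -2.51] shift [-95.5 275.2 -10. ] turn [ 0.003 -0.003  0.263]
```

```bash
python3 -m jog '[[0.9,-14,40,-3,0,0,0.05],[0.9,-29,84,-6,0,0,0.1],[0.9,-44,127,-8,0,0,0.15],[0.9,-59,170,-10,0,0,0.2],[0.9,-74,213,-10,0,0,0.263]]' 40;python3 -c "
from h import *
delta([.5365,-.119,.15],-.141)"
```

```text
t: 13.85
ee_pos: [0.5232, -0.1821, 0.1903]
tool_rot: [-0.001, 0.072, 0.997, 0.0]
ft_force: [1.0, -0.6, 0.0]
opening: 0.077
grasp_force: 0.0
t 13.85 q6 [-0.46  0.25  1.56  0.    1.33 -1.89] shift [-4.2 64.3 40.3] turn [ 0.001 -0.002 -0.003]
```

```bash
python3 -m jog '[[0.9,-1,30,0,0,0,0],[0.9,-4,61,5,0,0,0],[0.9,-4,61,15,0,0,0],[0.9,-4,61,25,0,0,0],[0.9,-4,61,35,0,0,0]]' 40; python3 -m jog '[[0.9,0,0,5,0,0,0],[0.9,0,0,5,0,0,0],[0.9,0,0,5,0,0,0],[0.9,0,0,5,0,0,0],[0.9,0,0,5,0,0,0]]' 40
python3 - <<'E'
from h import *
i=imaging.camera_info('wrist');a=imaging.read_camera('wrist');cv2.imwrite('pics/w6.png',a[100:384,100:420])
for n in("jar_yellow","jar_white"):
  for d in nets.search_frame('wrist',n)[:3]:
    e=np.array(d['extent'])*[512,384,512,384];print(n,round(d['conf'],2),e.round(),ray('wrist',[((e[0]+e[2])/2,(e[1]+e[3])/2)],.107,i))
delta([.5365,-.119,.045],-.141)
p,R,s=tool()
print(proj('wrist',[[.5365,-.119,.108],[.471,-.1096,.106],p-R.apply([0,0,.053])],i))
E
```

```text
t: 14.35
ee_pos: [0.5354, -0.1248, 0.1547]
tool_rot: [-0.001, 0.071, 0.998, -0.0]
ft_force: [-0.2, -0.4, -1.0]
opening: 0.0768
grasp_force: 0.0
t: 14.85
ee_pos: [0.5363, -0.1245, 0.1519]
tool_rot: [0.001, 0.071, 0.998, -0.0]
ft_force: [1.0, -0.4, -0.5]
opening: 0.0769
grasp_force: 0.0
jar_yellow 0.94 [319. 252. 353. 327.] [[ 0.62826457 -0.07089606  0.107     ]]
jar_yellow 0.93 [236. 150. 297. 224.] [[ 0.52694624 -0.11809622  0.107     ]]
jar_yellow 0.88 [118. 170. 194. 243.] [[ 0.53059299 -0.20758781  0.107     ]]
jar_white 0.67 [241.  85. 300. 148.] [[ 0.47441341 -0.1079457   0.107     ]]
t 15.0 q6 [-0.35  0.27  1.63  0.    1.24 -1.78] shift [  0.5   5.2 106.7] turn [-0.     0.001  0.   ]
[[267.15481188 199.0598899 ]
 [267.5418479  111.82946425]
 [259.82487542 264.46560529]]
```

View pics/w6.png

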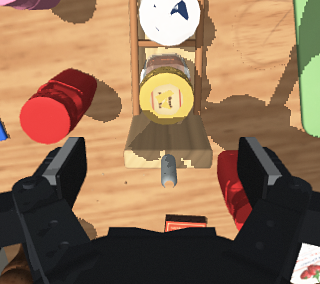

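The yellow cap's centre is at about (266,197), close to the predicted (267,199). The jar is clear of both fingers, so I'll descend.

```bash
python3 -m jog '[[0.9,1,5,10,0,0,0],[0.9,1,5,35,0,0,0],[0.9,1,5,60,0,0,0],[0.9,1,5,85,0,0,0],[0.9,1,5,98,0,0,0]]' 30; python3 -m jog '[[0.85,0,0,5,0,0,0],[0.75,0,0,9,0,0,0],[0.65,0,0,9,0,0,0],[0.6,0,0,9,0,0,0],[0.57,0,0,9,0,0,0]]' 30;python3 -c "
from h import *
delta([.5365,-.119,.045],-.141)"
```

```text
t: 15.5
ee_pos: [0.5339, -0.1179, 0.0507]
tool_rot: [-0.002, 0.07, 0.998, 0.001]
ft_force: [-0.1, -0.1, -0.6]
opening: 0.0766
grasp_force: 0.0
t: 16.0
ee_pos: [0.5364, -0.1192, 0.0452]
tool_rot: [0.001, 0.07, 0.998, -0.0]
ft_force: [0.0, -0.6, -0.2]
opening: 0.0487
grasp_force: 0.0
t 16.0 q6 [-0.35  0.37  1.79  0.    0.99 -1.78] shift [-0.1  0.2  0.2] turn [-0.     0.002  0.   ]
```

```bash
python3 -m jog '[[0.52,0,0,0,0,0,0],[0.45,0,0,0,0,0,0],[0.4,0,0,0,0,0,0],[0.3,0,0,0,0,0,0],[0.3,0,0,0,0,0,0]]' 30; python3 -m jog '[[0.3,0,0,-3,0,0,0],[0.3,0,0,-8,0,0,0],[0.3,0,0,-18,0,0,0],[0.3,0,0,-30,0,0,0],[0.3,0,0,-45,0,0,0]]' 30;python3 -m jog '[[0.3,0,0,-20,0,0,0],[0.3,0,0,-45,0,0,0],[0.3,0,0,-60,0,0,0],[0.3,0,0,-70,0,0,0],[0.3,0,0,-70,0,0,0]]' 30;python3 -c "
from h import *
p,R,s=tool();print(s['ft_force'],s['moment'])
delta([.56,.15,.16],-.05)"
```

```text
t: 16.5
ee_pos: [0.5364, -0.1195, 0.0452]
tool_rot: [0.001, 0.07, 0.998, -0.0]
ft_force: [-0.9, -1.1, 6.2]
opening: 0.0432
grasp_force: 30.3
t: 17.0
ee_pos: [0.5356, -0.1189, 0.0902]
tool_rot: [-0.0, 0.07, 0.998, 0.0]
ft_force: [0.3, 0.5, -1.5]
opening: 0.0434
grasp_force: 30.6
t: 17.5
ee_pos: [0.5368, -0.1193, 0.1614]
tool_rot: [0.002, 0.07, 0.998, -0.0]
ft_force: [0.1, -0.2, -1.4]
opening: 0.0438
grasp_force: 30.6
[ 0.12314948 -0.23774899 -1.35247736] [ 0.01180419 -0.04483218  0.01424636]
t 17.5 q6 [-0.35  0.26  1.62  0.    1.26 -1.78] shift [ 14.8 269.9   1.2] turn [-0.001  0.004 -0.091]
```

```bash
python3 -m jog '[[0.3,2,30,0,0,0,-0.02],[0.3,4,75,0,0,0,-0.04],[0.3,7,122,0,0,0,-0.06],[0.3,10,169,0,0,0,-0.091],[0.3,12,210,0,0,0,-0.091]]' 30;python3 -c "
from h import *
delta([.56,.15,.055],-.05)"
```

```text
t: 18.0
ee_pos: [0.5524, 0.0928, 0.1584]
tool_rot: [-0.001, 0.024, 1.0, 0.0]
ft_force: [2.0, -1.1, -0.3]
opening: 0.0434
grasp_force: 30.7
t 18.0 q6 [ 0.04  0.28  1.6   0.    1.26 -1.48] shift [ -5.   57.5 103.4] turn [ 0.    -0.002  0.001]
```

```bash
python3 -m jog '[[0.3,-3,25,5,0,0,0],[0.3,-5,45,20,0,0,0],[0.3,-5,55,45,0,0,0],[0.3,-5,56,70,0,0,0],[0.3,-5,56,90,0,0,0]]' 30;python3 -m jog '[[0.3,0,0,5,0,0,0],[0.3,0,0,9,0,0,0],[0.3,0,0,12,0,0,0],[0.3,0,0,14,0,0,0],[0.3,0,0,14,0,0,0]]' 30;python3 -c "
from h import *
p,R,s=tool();print(s['ft_force'])
delta([.56,.15,.047],-.05)"
```

```text
t: 18.5
ee_pos: [0.5595, 0.1468, 0.067]
tool_rot: [-0.002, 0.024, 1.0, -0.0]
ft_force: [0.0, 0.3, -1.9]
opening: 0.0435
grasp_force: 30.8
t: 19.0
ee_pos: [0.5615, 0.1462, 0.0559]
tool_rot: [0.001, 0.025, 1.0, 0.0]
ft_force: [0.3, -0.5, -1.3]
opening: 0.0433
grasp_force: 30.8
[ 0.31763864 -0.5261873  -1.29999548]
t 19.0 q6 [ 0.13  0.4   1.7   0.    1.04 -1.39] shift [1.7 3.7 8.9] turn [ 0.     0.001 -0.   ]
```

```bash
python3 -m jog '[[0.3,0,0,2,0,0,0],[0.3,0,0,4,0,0,0],[0.3,0,0,6,0,0,0],[0.3,0,0,7,0,0,0],[0.3,0,0,8,0,0,0]]' 30;python3 -m jog '[[0.3,0,0,0.5,0,0,0],[0.3,0,0,1,0,0,0],[0.3,0,0,1.5,0,0,0],[0.3,0,0,1.5,0,0,0],[0.3,0,0,1.5,0,0,0]]' 30
```

```text
t: 19.5
ee_pos: [0.5611, 0.1462, 0.0473]
tool_rot: [-0.0, 0.025, 1.0, 0.0]
ft_force: [-0.4, -0.2, 0.3]
opening: 0.0431
grasp_force: 30.8
t: 20.0
ee_pos: [0.5616, 0.1462, 0.0472]
tool_rot: [0.001, 0.025, 1.0, 0.0]
ft_force: [-1.7, -0.6, 6.9]
opening: 0.0432
grasp_force: 31.5
```

```bash
python3 -m jog '[[0.5,0,0,-1,0,0,0],[0.6,0,0,-1,0,0,0],[0.7,0,0,-1,0,0,0],[0.8,0,0,-1,0,0,0],[0.9,0,0,-1,0,0,0]]' 30;python3 -m jog '[[0.9,0,0,-15,0,0,0],[0.9,0,0,-40,0,0,0],[0.9,0,0,-70,0,0,0],[0.9,0,0,-95,0,0,0],[0.9,0,0,-110,0,0,0]]' 30;python3 -c "
from h import *
delta([.471,-.1105,.155],-.141)"
```

```text
t: 20.5
ee_pos: [0.5611, 0.1463, 0.0467]
tool_rot: [-0.0, 0.025, 1.0, 0.0]
ft_force: [0.7, 0.9, -0.1]
opening: 0.0767
grasp_force: 0.0
t: 21.0
ee_pos: [0.5622, 0.1464, 0.1591]
tool_rot: [0.002, 0.025, 1.0, 0.0]
ft_force: [0.2, -0.1, 0.5]
opening: 0.0772
grasp_force: 0.0
t 21.0 q6 [ 0.14  0.31  1.56  0.    1.27 -1.39] shift [  78.3 -261.2    3.7] turn [0.001 0.003 0.091]
```

```bash
python3 -m jog '[[0.9,12,-42,0,0,0,0.02],[0.9,25,-86,0,0,0,0.04],[0.9,38,-130,0,0,0,0.06],[0.9,51,-174,0,0,0,0.091],[0.9,64,-218,0,0,0,0.091]]' 30;python3 -m jog '[[0.9,9,-25,0,0,0,0],[0.9,18,-43,0,0,0,0],[0.9,18,-43,0,0,0,0],[0.9,18,-43,0,0,0,0],[0.9,18,-43,0,0,0,0]]' 30;python3 - <<'E'
from h import *
i=imaging.camera_info('wrist');a=imaging.read_camera('wrist')
for n in("jar_white",):
  for d in nets.search_frame('wrist',n)[:3]:
    e=np.array(d['extent'])*[512,384,512,384];print(n,round(d['conf'],2),e.round())
top=imaging.read_camera('top')
g=cv2.cvtColor(a,6);hsv=cv2.cvtColor(a,40)
pr=proj('wrist',[[.471,-.1105,.106]],i)[0];print('pred',pr)
x,y=pr.astype(int);x0,y0=max(x-60,0),max(y-60,0)
w=((hsv[...,1]<50)&(hsv[...,2]>170)).astype(np.uint8)*255;m=np.zeros_like(w);m[y0:y+60,x0:x+60]=w[y0:y+60,x0:x+60]
n,l,s,c=cv2.connectedComponentsWithStats(m)
for k in range(1,n):
  if s[k,4]>150:print(s[k],c[k].round(1),ray('wrist',[s[k,:2]+s[k,2:4]/2],.106,i))
delta([.471,-.1105,.045],-.141)
E
```

```text
t: 21.5
ee_pos: [0.4855, -0.0697, 0.1569]
tool_rot: [0.0, 0.07, 0.998, -0.0]
ft_force: [2.1, -0.2, 1.1]
opening: 0.077
grasp_force: 0.0
t: 22.0
ee_pos: [0.463, -0.1076, 0.1569]
tool_rot: [0.0, 0.07, 0.998, 0.0]
ft_force: [-0.7, 0.0, -0.5]
opening: 0.0767
grasp_force: 0.0
jar_white 0.92 [236. 159. 289. 236.]
pred [258.1081803  206.80059252]
[ 234  176   55   43 1448] [259.7 198.2] [[ 0.46350106 -0.10663258  0.106     ]]
t 22.15 q6 [-0.38  0.16  1.78  0.    1.21 -1.81] shift [ -8.4  -1.9 111.8] turn [0.    0.    0.002]
```

```bash
python3 -m jog '[[0.9,-5,-1,10,0,0,0],[0.9,-8.4,-1,35,0,0,0],[0.9,-8.4,-1,60,0,0,0],[0.9,-8.4,-1,85,0,0,0],[0.9,-8.4,-1,103,0,0,0]]' 30; python3 -m jog '[[0.85,0,0,5,0,0,0],[0.75,0,0,9,0,0,0],[0.65,0,0,9,0,0,0],[0.62,0,0,9,0,0,0],[0.6,0,0,9,0,0,0]]' 30;python3 -m jog '[[0.54,0,0,0,0,0,0],[0.48,0,0,0,0,0,0],[0.4,0,0,0,0,0,0],[0.3,0,0,0,0,0,0],[0.3,0,0,0,0,0,0]]' 30
```

```text
t: 22.65
ee_pos: [0.4701, -0.1098, 0.0516]
tool_rot: [-0.001, 0.07, 0.998, 0.0]
ft_force: [-0.1, -1.2, -0.6]
opening: 0.0766
grasp_force: 0.0
t: 23.15
ee_pos: [0.4714, -0.1108, 0.0457]
tool_rot: [0.001, 0.07, 0.998, -0.0]
ft_force: [0.1, 0.0, 0.6]
opening: 0.051
grasp_force: 0.0
t: 23.65
ee_pos: [0.4713, -0.1105, 0.0457]
tool_rot: [0.001, 0.07, 0.998, 0.0]
ft_force: [0.2, 1.3, 6.0]
opening: 0.0454
grasp_force: 30.4
```

```bash
python3 -m jog '[[0.3,0,0,-3,0,0,0],[0.3,0,0,-8,0,0,0],[0.3,0,0,-18,0,0,0],[0.3,0,0,-30,0,0,0],[0.3,0,0,-45,0,0,0]]' 30;python3 -m jog '[[0.3,0,0,-20,0,0,0],[0.3,0,0,-45,0,0,0],[0.3,0,0,-60,0,0,0],[0.3,0,0,-70,0,0,0],[0.3,0,0,-70,0,0,0]]' 30;python3 -c "
from h import *
p,R,s=tool();print(s['ft_force'],s['moment'])
delta([.45,.15,.16],-.05)"
```

```text
t: 24.15
ee_pos: [0.4702, -0.1104, 0.0904]
tool_rot: [-0.0, 0.07, 0.998, 0.0]
ft_force: [0.8, -0.2, -0.6]
opening: 0.0452
grasp_force: 30.9
t: 24.65
ee_pos: [0.4715, -0.1109, 0.1614]
tool_rot: [0.002, 0.07, 0.998, -0.0]
ft_force: [0.3, -0.2, -1.1]
opening: 0.0452
grasp_force: 30.9
[ 0.27344933 -0.24331881 -1.11350663] [ 0.00705072  0.02404699 -0.01035388]
t 24.65 q6 [-0.37  0.16  1.75  0.    1.22 -1.8 ] shift [ 57.9 255.3   1.1] turn [-0.001  0.003 -0.091]
```

```bash
python3 -m jog '[[0.3,6,30,0,0,0,-0.02],[0.3,16,72,0,0,0,-0.04],[0.3,26,116,0,0,0,-0.06],[0.3,36,160,0,0,0,-0.091],[0.3,45,202,0,0,0,-0.091]]' 30;python3 -c "
from h import *
delta([.45,.15,.055],-.05)"
```

```text
t: 25.15
ee_pos: [0.4532, 0.0974, 0.159]
tool_rot: [-0.001, 0.025, 1.0, 0.0]
ft_force: [0.7, 0.4, -0.6]
opening: 0.045
grasp_force: 31.1
t 25.15 q6 [ 0.06  0.14  1.79  0.    1.21 -1.46] shift [  5.6  52.4 104. ] turn [-0.    -0.002  0.   ]
```

```bash
python3 -m jog '[[0.3,2,25,5,0,0,0],[0.3,5,45,20,0,0,0],[0.3,5,50,45,0,0,0],[0.3,5,50,70,0,0,0],[0.3,5,50,90,0,0,0]]' 30;python3 -m jog '[[0.3,0,0,5,0,0,0],[0.3,0,0,9,0,0,0],[0.3,0,0,12,0,0,0],[0.3,0,0,14,0,0,0],[0.3,0,0,14,0,0,0]]' 30;python3 -m jog '[[0.3,0,0,2,0,0,0],[0.3,0,0,4,0,0,0],[0.3,0,0,6,0,0,0],[0.3,0,0,7,0,0,0],[0.3,0,0,8,0,0,0]]' 30
```

```text
t: 25.65
ee_pos: [0.4503, 0.1462, 0.0677]
tool_rot: [-0.002, 0.024, 1.0, -0.0]
ft_force: [0.2, -0.8, -0.5]
opening: 0.045
grasp_force: 31.2
t: 26.15
ee_pos: [0.4523, 0.146, 0.0563]
tool_rot: [0.0, 0.025, 1.0, 0.0]
ft_force: [-0.7, 0.1, -0.9]
opening: 0.0453
grasp_force: 31.2
t: 26.65
ee_pos: [0.4519, 0.146, 0.0478]
tool_rot: [-0.0, 0.025, 1.0, 0.0]
ft_force: [-0.4, -0.2, 2.3]
opening: 0.0451
grasp_force: 31.5
```

Contact at the expected height, so I'll release and retreat.

```bash
python3 -m jog '[[0.3,0,0,0.5,0,0,0],[0.5,0,0,0,0,0,0],[0.6,0,0,0,0,0,0],[0.75,0,0,0,0,0,0],[0.9,0,0,0,0,0,0]]' 30;python3 -m jog '[[0.9,0,0,-10,0,0,0],[0.9,0,0,-40,0,0,0],[0.9,0,0,-75,0,0,0],[0.9,0,0,-110,0,0,0],[0.9,0,0,-150,0,0,0]]' 30; python3 -m jog '[[0.9,40,0,0,0,0,0],[0.9,85,0,0,0,0,0],[0.9,120,0,0,0,0,0],[0.9,140,0,0,0,0,0],[0.9,140,0,0,0,0,0]]' 30
python3 - <<'E'
from h import *
for c in("top","scene"):
  im=imaging.read_camera(c);cv2.imwrite(f'pics/end_{c}.png',im)
  for n,z in(("caddy",.13),("jar_yellow",.11),("jar_white",.108),("pepper_mill",.1),("timer",.05),("yoghurt_pot",.07),("keeper",.02),("mat",.006)):
    for d in nets.search_frame(c,n)[:5]:
      e=np.array(d['extent'])*[512,384,512,384];print(c,n,round(d['conf'],2),e.round().astype(int),ray(c,[((e[0]+e[2])/2,(e[1]+e[3])/2)],z)[0].round(3) if c=='top' else '')
print('proj scene jars bottom/top',proj('scene',[[.56,.146,.01],[.56,.146,.11],[.452,.146,.01],[.452,.146,.108]]).round())
# bystander change and plate corners
o=cv2.imread('pics/b.png');im=cv2.imread('pics/end_top.png');hs=cv2.cvtColor(im,40)
d=cv2.absdiff(o,im).max(2)>50
for n,(x0,y0,x1,y1) in dict(mill=(305,145,340,178),pot=(209,130,240,158),timer=(190,130,212,160)).items():print(n,d[y0:y1,x0:x1].mean().round(3))
m=(hs[...,2]<110)&(hs[...,0]<25);m=m.astype(np.uint8);m[:, :325]=0;m[:195]=0;m[290:]=0;m[:,385:]=0
k=max(cv2.findContours(m,0,2)[0],key=cv2.contourArea);R=cv2.minAreaRect(k);print(R,ray('top',cv2.boxPoints(R),.018).round(3))
E
```

```text
t: 27.15
ee_pos: [0.452, 0.146, 0.0479]
tool_rot: [0.0, 0.025, 1.0, 0.0]
ft_force: [0.0, -0.7, -0.0]
opening: 0.0761
grasp_force: 0.0
t: 27.65
ee_pos: [0.4513, 0.1459, 0.1996]
tool_rot: [-0.0, 0.025, 1.0, -0.0]
ft_force: [1.3, 0.5, -0.5]
opening: 0.077
grasp_force: 0.0
t: 28.15
ee_pos: [0.31, 0.153, 0.1985]
tool_rot: [0.0, 0.024, 1.0, 0.0]
ft_force: [0.8, 0.8, -0.2]
opening: 0.0766
grasp_force: 0.0
top caddy 0.58 [332 201 377 282] [ 0.479 -0.379  0.13 ]
top caddy 0.56 [245 197 281 268] [ 0.499 -0.116  0.13 ]
top caddy 0.51 [167 206 189 218] [0.553 0.131 0.13 ]
top jar_yellow 0.66 [168 203 185 216] [0.56 0.14 0.11]
top jar_yellow 0.56 [234 169 251 189] [ 0.655 -0.052  0.11 ]
top jar_yellow 0.56 [288 250 307 264] [ 0.429 -0.218  0.11 ]
top jar_yellow 0.55 [288 214 307 229] [ 0.532 -0.217  0.11 ]
top jar_white 0.55 [167 236 186 259] [0.45  0.137 0.108]
top jar_white 0.33 [336 209 369 272] [ 0.479 -0.379  0.108]
top timer 0.65 [192 136 211 158] [0.759 0.08  0.05 ]
top timer 0.39 [247 199 281 264] [ 0.499 -0.12   0.05 ]
top yoghurt_pot 0.66 [211 137 237 153] [0.762 0.008 0.07 ]
top keeper
[... 178 characters left out ...]
scene jar_yellow 0.93 [304 153 320 187] 
scene jar_yellow 0.87 [238 199 257 242] 
scene jar_yellow 0.73 [265 155 282 195] 
scene jar_yellow 0.65 [235 138 310 175] 
scene jar_white 0.94 [339 231 365 278] 
scene jar_white 0.67 [298 239 323 283] 
scene pepper_mill 0.89 [202 148 222 186] 
scene yoghurt_pot 0.58 [200 227 230 257] 
scene keeper 0.77 [249 140 307 164] 
scene mat 0.57 [235 139 314 175] 
proj scene jars bottom/top [[309. 276.]
 [311. 247.]
 [349. 268.]
 [354. 239.]]
mill 0.0
pot 0.0
timer 0.0
((351.8846435546875, 240.5769500732422), (61.645263671875, 22.20221710205078), 82.87498474121094) [[ 0.565 -0.354  0.018]
 [ 0.575 -0.425  0.018]
 [ 0.383 -0.448  0.018]
 [ 0.373 -0.379  0.018]]
```

```bash
python3 -c "
from cell import order
print(order.hand_in())"
```

```text
the job is handed in; nothing more can be done
None
```

I handed the job in at about 29 s of the 72 s allowed: the keeper plate lies flat, handle up, wholly on the blue mat; both jars stand upright on the green board; the caddy is where it was; and the bystanders look unmoved.

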